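# Load the burn-in box and switch it back on

### The arm

A 6-joint arm with a two-finger parallel gripper is mounted at the origin on a cart in front of the work surface, level with it; the furniture and walls round the work are solid. World frame = base frame: x ahead of the robot, y to its left, z up, the work surface at z = 0. Lengths are in mm, angles in degrees, forces in N, time in s.
With the tool pointing down it reaches from about 350 to 850 mm from the base axis. Payload 8.1 kg.
Tool frame: the origin (TCP) lies midway between the tips of the shut fingers; the grasp point (between the pads) lies 19 mm behind it; z points along the fingers, y is the line along which they close (so a half turn about z gives the same grasp; the last joint's range is limited). The gripper opens to 85 mm and grips with 20 to 120 N. Pads are 22 mm wide; open, the fingers measure 114 mm over their backs; the gripper's body (76 mm by 85 mm) begins 54 mm behind the grasp point. The pads swing forward as they close: fully open they stand 13 mm farther back than shut.
Start: joints at [-80.523, 7.471, 85.268, -0, 87.261, -4.893], TCP at [148.928, -581.228, 231.292] pointing down, gripper open.
Joint ranges: [-169.43, 169.43], [-51.17, 129.36], [1.28, 143.12], [-76.62, 256.62], [0, 156.53], [-152.29, 152.29]. Speed limits (degrees/s): [136.94, 136.94, 159.86, 180, 180, 180].

### API

Orientations are given as [roll, pitch, yaw] about the fixed x, y, z axes, in that order (R = Rz(yaw) Ry(pitch) Rx(roll)).
In Python, from bench import r gives the robot as it stands.
- The arm moves only by the tool steer_hand, called as name(argument=value, ...) on one line, values as JSON. Schema: {"type":"object","properties":{"segments":{"type":"array","items":{"type":"object","properties":{"rotvec":{"type":"array","items":{"type":"number"},"minItems":3,"maxItems":3},"xyz":{"type":"array","items":{"type":"number"},"minItems":3,"maxItems":3},"aperture":{"type":"number"}},"additionalProperties":false,"required":["aperture"]},"minItems":1,"maxItems":8},"grip_force":{"type":"number"},"only":{"type":"string"},"quiet":{"type":"boolean"},"lines":{"type":"string"}},"required":["segments"],"additionalProperties":false}. segments is a list of rows, 1 to 8 of them, each an object with the fields rotvec (a list: a rotation vector rx, ry, rz in parts of the range, where 1.0 means 180 degrees), xyz (a list: dx, dy, dz in parts of the range, where 1.0 means 800 mm), aperture (the finger opening in mm); a field left out counts as zero (the opening has to be given); each row is the pose to reach, as a shift and turn from the pose commanded when the call began, along the tool's axes at that moment; what a row does not reach only later rows make up. A row lasts 1/8 s, in which the tool goes at most 62.5 mm and 10.7 degrees, less where a joint would pass 70% of its speed; a pose out of reach is approached as far as the arm can. The fingers move at their own pace and stop on an object; grip_force is the grip in N (left out, the last holds). Time passes only in rows, so rows that do not move let the fingers close. The tool returns the time, the measured TCP pose, the force, the opening and the grip force at its end. only (a regular expression) keeps the lines of the reply that match it, lines (a string "A,B") keeps lines A to B, and quiet returns only ok. Shift and turn numbers lie between -1 and 1, and a call with a number outside is refused. Input that does not fit is refused with a message, and nothing moves.
- r.sense(): the state, without advancing time (a new reading comes with each control period).
- r.snapshot(name): name is "side" or "top"; returns a dict with "pixels" (480x640x3 uint8, blue, green, red), "fx", "fy", "cx", "cy" (pixels), "pose" (4x4, takes a point from camera to world coordinates). Camera axes: x right, y up, looking along -z (the intrinsics and any distortion apply to the point x, -y, -z); pixel columns grow to the right and rows downward; lengths in mm; the calibration is good to about 2 mm. A picture is of the moment at which its call begins. There is no depth.
- r.hand_in(): hands the job in; it is judged then, once.
The state is a dict: "time": time; "joint_pos": joint angles; "qd": joint speeds; "joint_efforts": joint torques, N m; "tool_pos": TCP position; "tcp_rot": TCP orientation; "ft_force": force on the tool from outside, world axes, zero at the start; "wrist_torque": the same for the moment, N m; "finger_gap": finger opening in mm; "grip_force": force on a finger pad.
Only numpy, scipy, OpenCV 4.12 (cv2) and the standard library are available. Lean on these libraries where they do the work, as an engineer would, in place of code of your own. Each camera call takes 0.05 s, during which the arm holds its last target. There are 200 camera calls.

### The job

The burn-in box is running empty: flick its toggle switch off, lift the cover plate off its two pins and lay it aside, and put each of the small loose RF modules (two to four) that lie on the bench to the left of the box into it, each flat on the floor of one of its compartments. Then seat the cover flat back down on its pins and flick the switch on again. The cover must never be off while the switch is on.

Things in the scene. Friction and masses are not known exactly. Their poses are not given: they have to be found in the camera images.
- burnin_box: bench burn-in box, a grey open tray 192 (x) x 204 (y) x 40 mm high, fixed to the bench (place and yaw vary); origin under the tray's centre, +x away from the robot. Inside floor at z = 8 mm; walls 6 mm thick at the x ends, 12 mm at the y ends. A cross of ribs, 4 mm thick and 10 mm high, makes four compartments, each 88 x 88 mm
- pin_left (a point): foot of the pin on the box's +y wall, at (0, 96, 40) mm in the box's frame: steel pin, 8 mm in diameter, 16 mm high with a conical tip
- pin_right (a point): foot of the like pin on the box's -y wall, at (0, -96, 40) mm in the box's frame
- switch (a joint): steel bat toggle lever, 52 mm long from its pivot, 7 to 11 mm thick, hinged about the box's x. 0 = on, leaning 0.35 rad to the box's +y (left); 0.7 = off, leaning 0.35 rad to -y (right). Over-centre: it snaps away from upright (0.35) to either end and stays there; about 4 N near the tip pushes it over
- switch_pivot (a point): pivot of the toggle lever, at (-124, 0, 38) mm in the box's frame, in the flat top of the dark switch end, 56 (x) x 100 (y) x 38 mm high, that adjoins the tray's -x wall, nearest the robot; a 6 mm high collar, 22 mm wide, surrounds the lever's foot
- switch_tip (a point): point on the toggle lever's axis near its free end, 50 mm from the pivot; moves with the lever
- cover: loose flat aluminium cover plate, 192 (x) x 204 (y) x 4 mm, 0.3 kg, origin under its centre, with 12 mm wide pin holes at (0, +-96) mm and a black bridge handle on top; seated, it rests on the wall tops, its origin 40 mm over the box's origin, axes parallel (half a turn fits as well)
- cover_handle (a point): middle of the grip bar of the cover's handle, on the plate's z axis 31 mm above its underside; the bar is 14 mm wide (x), 14 mm high (24 to 38 mm above the underside), 96 mm long along the cover's y, open beneath
- test_jig: open test jig, a fixed obstacle between the modules and the box: it takes up about 0.18 (x) x 0.25 (y) m, x 0.51 to 0.69, y -0.26 to 0, and its raised cover stands to z = 0.19 m; go round its front or high over it. The bench at its left, x 0.36 to 0.58, y 0.25 to 0.48, is free to lay the cover on
- bay0 (a point): centre of the floor of the box's -x, -y compartment, axes as the box's
- bay1 (a point): centre of the floor of the box's -x, +y compartment, axes as the box's
- bay2 (a point): centre of the floor of the box's +x, -y compartment, axes as the box's
- bay3 (a point): centre of the floor of the box's +x, +y compartment, axes as the box's
- module0: small milled aluminium RF module, 48 x 82 x 17 mm over its connectors, one of up to four alike (None if absent); body 40 (x) x 60 (y) x 16 mm spans x -24 to +16, y -30 to +30, z 0 to 16 mm from its origin on the underside; grasp across its x; the connectors stand out along y. 0.08 kg
- module1: small milled aluminium RF module, 48 x 82 x 17 mm over its connectors, one of up to four alike (None if absent); body 40 (x) x 60 (y) x 16 mm spans x -24 to +16, y -30 to +30, z 0 to 16 mm from its origin on the underside; grasp across its x; the connectors stand out along y. 0.08 kg
- module2: small milled aluminium RF module, 48 x 82 x 17 mm over its connectors, one of up to four alike (None if absent); body 40 (x) x 60 (y) x 16 mm spans x -24 to +16, y -30 to +30, z 0 to 16 mm from its origin on the underside; grasp across its x; the connectors stand out along y. 0.08 kg
- module3: small milled aluminium RF module, 48 x 82 x 17 mm over its connectors, one of up to four alike (None if absent); body 40 (x) x 60 (y) x 16 mm spans x -24 to +16, y -30 to +30, z 0 to 16 mm from its origin on the underside; grasp across its x; the connectors stand out along y. 0.08 kg

How it is judged (in metres and radians):
On the way, in this order (a step that is already met when the one before it is completed fails the run):
1. the switch is flicked off with the cover still on (value of joint switch above 0.6 rad and z of cover in the frame of burnin_box between 0.036 and 0.044 m and horizontal distance between cover and burnin_box below 0.005 m and angle between the x axis of cover and the x axis of burnin_box, either way round below 0.06 rad and angle between cover's own z axis and vertical below 0.03 rad), for 0.2 s.
2. the cover is taken off the box and moved clear to the side (over 0.16 m between their centres), switch off (value of joint switch above 0.6 rad and horizontal distance between cover and burnin_box above 0.16 m), for 0.2 s.
3. every module present lies flat on the floor of a compartment (value of joint switch above 0.6 rad and (horizontal distance between module0 and bay0 below 0.034 m or horizontal distance between module0 and bay1 below 0.034 m or horizontal distance between module0 and bay2 below 0.034 m or horizontal distance between module0 and bay3 below 0.034 m) and ((angle between module0's own z axis and vertical below 0.15 rad and height (world z) of module0 below 0.014 m) or (angle between module0's own z axis and vertical above 2.99 rad and height (world z) of module0 below 0.03 m)) and (horizontal distance between module1 and bay0 below 0.034 m or horizontal distance between module1 and bay1 below 0.034 m or horizontal distance between module1 and bay2 below 0.034 m or horizontal distance between module1 and bay3 below 0.034 m) and ((angle between module1's own z axis and vertical below 0.15 rad and height (world z) of module1 below 0.014 m) or (angle between module1's own z axis and vertical above 2.99 rad and height (world z) of module1 below 0.03 m)) and (horizontal distance between module2 and bay0 below 0.034 m or horizontal distance between module2 and bay1 below 0.034 m or horizontal distance between module2 and bay2 below 0.034 m or horizontal distance between module2 and bay3 below 0.034 m) and ((angle between module2's own z axis and vertical below 0.15 rad and height (world z) of module2 below 0.014 m) or (angle between module2's own z axis and vertical above 2.99 rad and height (world z) of module2 below 0.03 m)) and (horizontal distance between module3 and bay0 below 0.034 m or horizontal distance between module3 and bay1 below 0.034 m or horizontal distance between module3 and bay2 below 0.034 m or horizontal distance between module3 and bay3 below 0.034 m) and ((angle between module3's own z axis and vertical below 0.15 rad and height (world z) of module3 below 0.014 m) or (angle between module3's own z axis and vertical above 2.99 rad and height (world z) of module3 below 0.03 m)) and linear speed of each of module0, module1, module2, module3 below 0.02 m/s), for 0.2 s.
4. the cover is seated on its pins again with the switch off (all of step 1), for 0.2 s.
5. the switch is flicked on (value of joint switch below 0.1 rad), for 0.2 s.
At the end, for the whole second after the job is handed in: The switch is on (joint under 0.1 rad); the cover lies on the wall tops over its pins (within 4 mm in height, 5 mm sideways, 0.06 rad); each module present lies flat (within 0.15 rad, either face up) on the floor of a compartment; all at rest (value of joint switch below 0.1 rad and z of cover in the frame of burnin_box between 0.036 and 0.044 m and horizontal distance between cover and burnin_box below 0.005 m and angle between the x axis of cover and the x axis of burnin_box, either way round below 0.06 rad and angle between cover's own z axis and vertical below 0.03 rad and (horizontal distance between module0 and bay0 below 0.034 m or horizontal distance between module0 and bay1 below 0.034 m or horizontal distance between module0 and bay2 below 0.034 m or horizontal distance between module0 and bay3 below 0.034 m) and ((angle between module0's own z axis and vertical below 0.15 rad and height (world z) of module0 below 0.014 m) or (angle between module0's own z axis and vertical above 2.99 rad and height (world z) of module0 below 0.03 m)) and (horizontal distance between module1 and bay0 below 0.034 m or horizontal distance between module1 and bay1 below 0.034 m or horizontal distance between module1 and bay2 below 0.034 m or horizontal distance between module1 and bay3 below 0.034 m) and ((angle between module1's own z axis and vertical below 0.15 rad and height (world z) of module1 below 0.014 m) or (angle between module1's own z axis and vertical above 2.99 rad and height (world z) of module1 below 0.03 m)) and (horizontal distance between module2 and bay0 below 0.034 m or horizontal distance between module2 and bay1 below 0.034 m or horizontal distance between module2 and bay2 below 0.034 m or horizontal distance between module2 and bay3 below 0.034 m) and ((angle between module2's own z axis and vertical below 0.15 rad and height (world z) of module2 below 0.014 m) or (angle between module2's own z axis and vertical above 2.99 rad and height (world z) of module2 below 0.03 m)) and (horizontal distance between module3 and bay0 below 0.034 m or horizontal distance between module3 and bay1 below 0.034 m or horizontal distance between module3 and bay2 below 0.034 m or horizontal distance between module3 and bay3 below 0.034 m) and ((angle between module3's own z axis and vertical below 0.15 rad and height (world z) of module3 below 0.014 m) or (angle between module3's own z axis and vertical above 2.99 rad and height (world z) of module3 below 0.03 m)) and linear speed of each of module0, module1, module2, module3, cover below 0.02 m/s); the robot touches nothing.
It fails at once if the cover is off its pins (raised over 20 mm or 30 mm aside) while the switch is on (value of joint switch below 0.35 rad and (z of cover in the frame of burnin_box above 0.06 m or horizontal distance between cover and burnin_box above 0.03 m)).
Of module0, module1, module2, module3 only 2 to 4 are there at a start; the rules pass over those that are not, and their reading is None.
At some moment in a run one of module0, module1, module2, module3 may be knocked a few centimetres aside while the robot is not near it.
Once in a run the grip may slacken for a moment while it holds something.
It also fails if it takes over 210 s, if anything falls off the work surface, if the arm or the gripper's body presses on something with over 40 N, if the wrist force passes 120 N, or if a joint passes its speed limit or range.

## Working session

There is one attempt and no reset: what is moved stays moved. The work goes in short steps, Python scripts to look and compute and a tool call to move; the robot and the scene stay as the last step left them, time stands still between calls to the robot, and variables do not carry over. Pictures are saved under pics/ and viewed, at most 14 in all, crops included, and the job is handed in when it is done.

```bash
ls; mkdir -p pics; python3 - <<'E'
from bench import r
import cv2
s=r.sense(); print(s)
for n in("top","side"):
    d=r.snapshot(n); cv2.imwrite(f"pics/{n}0.png",d["pixels"]); print(n,{k:d[k] for k in d if k!="pixels"})
E
```

```text
bench.py
pics
{'time': 0.0, 'joint_pos': array([-8.05218322e+01,  7.51543756e+00,  8.53302272e+01,  1.24834040e-03,
        8.72606512e+01, -4.89316123e+00]), 'qd': array([-0.04902572,  0.00054799,  0.07033206,  0.0480287 , -0.00732905,
        0.03363233]), 'joint_efforts': array([-3.01580156e-03, -5.69404614e+01, -5.00553131e+01, -3.37064976e-04,
        1.53300102e-02, -5.39092227e-06]), 'tool_pos': array([ 148.86045792, -580.67229594,  230.23190442]), 'tcp_rot': array([-1.79894178e+02, -1.03107981e-02,  1.43712587e+01]), 'ft_force': array([-0.51718821,  0.22613571,  0.30835569]), 'wrist_torque': array([ 0.04885515, -0.03087448, -0.04149768]), 'grip_force': 0.0, 'finger_gap': 85.24071262502632}
top {'fx': 533.5802632615766, 'fy': 533.5802632615766, 'cx': 324.20702294039086, 'cy': 248.34723978355174, 'pose': array([[-1.45107993e-02,  9.94811957e-01, -1.00690654e-01,
         3.81545520e+02],
       [-9.99859599e-01, -1.52804648e-02, -6.87677661e-03,
        -1.32630359e+02],
       [-8.37969958e-03,  1.00576729e-01,  9.94894016e-01,
         1.34686323e+03],
       [ 0.00000000e+00,  0.00000000e+00,  0.00000000e+00,
         1.00000000e+00]])}
side {'fx': 564.5423640109867, 'fy': 564.5423640109867, 'cx': 321.7764427280092, 'cy': 242.4418248165498, 'pose': array([[-8.78514895e-01,  2.31912114e-01, -4.17646203e-01,
        -3.17185012e+01],
       [-4.77425057e-01, -3.95773327e-01,  7.84492695e-01,
         8.60451701e+02],
       [ 1.66401319e-02,  8.88583280e-01,  4.58413417e-01,
         6.74555984e+02],
       [ 0.00000000e+00,  0.00000000e+00,  0.00000000e+00,
         1.00000000e+00]])}
```

View pics/top0.png

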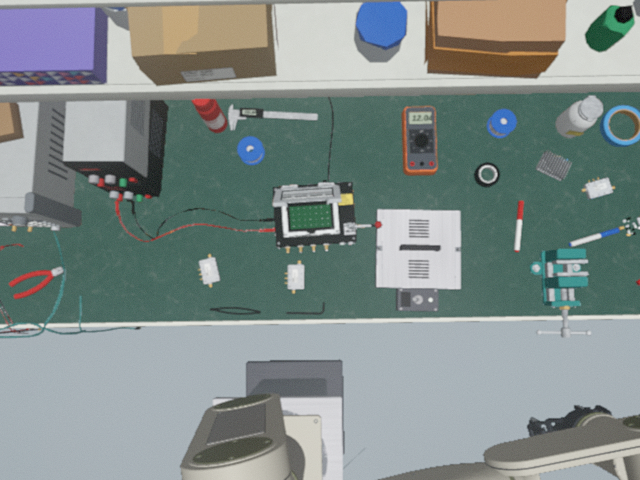

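View pics/side0.png

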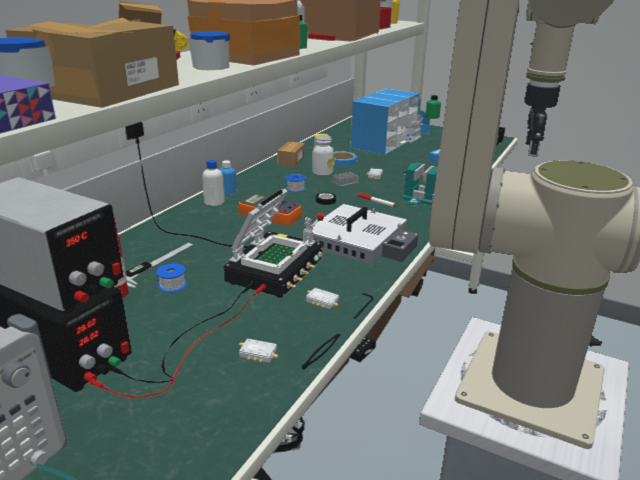

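The top view shows the box at about (418,250) with the switch end at (418,299), modules at (209,271) and (295,277), and the jig at (315,215). The object at (598,188) is right of the box, so it isn't part of the job. Next I'll enlarge the areas I need to measure.

```bash
cat > h.py <<'E'
import numpy as np, cv2
from bench import r
from scipy.spatial.transform import Rotation as R
CAL={}
def snap(n):
    d=r.snapshot(n); CAL[n]=d; return d
def ray(d,u,v):
    c=np.array([(u-d["cx"])/d["fx"],-(v-d["cy"])/d["fy"],-1]); return d["pose"][:3,3],d["pose"][:3,:3]@c
def at(d,u,v,z):
    o,k=ray(d,u,v); return o+k*(z-o[2])/k[2]
def proj(d,p):
    c=d["pose"][:3,:3].T@(np.asarray(p,float)-d["pose"][:3,3]); return np.array([d["cx"]+d["fx"]*c[0]/-c[2],d["cy"]-d["fy"]*c[1]/-c[2]])
def tri(d1,p1,d2,p2):
    o1,k1=ray(d1,*p1);o2,k2=ray(d2,*p2)
    s,*_=np.linalg.lstsq(np.c_[k1,-k2],o2-o1,rcond=None); a=o1+s[0]*k1;b=o2+s[1]*k2
    return (a+b)/2,np.linalg.norm(a-b)
def crop(d,u0,v0,w,h,f,name):
    im=cv2.resize(d["pixels"][v0:v0+h,u0:u0+w],None,fx=f,fy=f,interpolation=cv2.INTER_CUBIC)
    for i in range(0,w,10): cv2.putText(im,str(u0+i),(i*f,8),0,.3,(0,0,255)); cv2.line(im,(i*f,8),(i*f,14),(0,0,255))
    for i in range(10,h,10): cv2.putText(im,str(v0+i),(0,i*f+3),0,.3,(0,0,255))
    cv2.imwrite("pics/"+name+".png",im)
def togo(p,rpy):
    """tool-axis shift and rotvec from the measured pose to the target"""
    s=r.sense(); A=R.from_euler("xyz",s["tcp_rot"],degrees=True)
    B=R.from_euler("xyz",rpy,degrees=True)
    return (A.inv()*B).as_rotvec(degrees=True).round(1), A.inv().apply(np.array(p)-s["tool_pos"]).round(1)
E
python3 - <<'E'
from h import *
t=snap("top"); s=snap("side")
crop(t,365,200,110,115,5,"ctop")
crop(s,300,195,125,75,6,"cside")
a=t["pixels"]; crop(t,190,250,125,45,6,"cmod")
E
```

```text
(no output)
```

View pics/ctop.png

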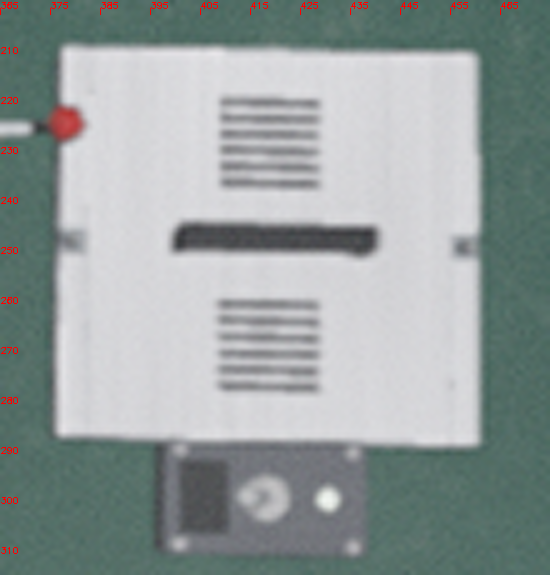

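View pics/cside.png

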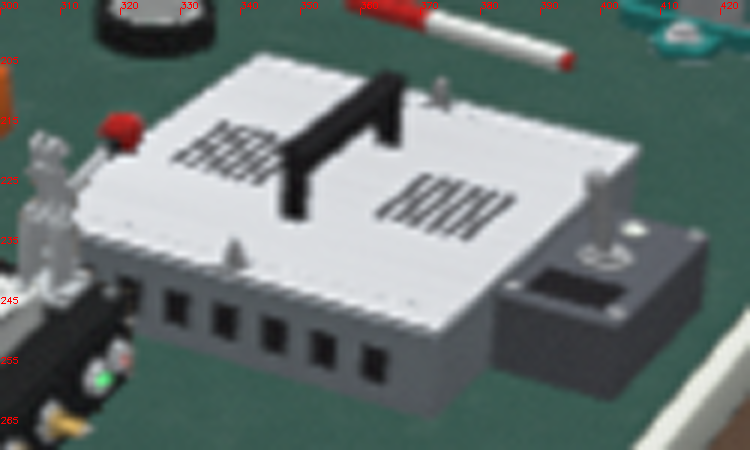

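View pics/cmod.png

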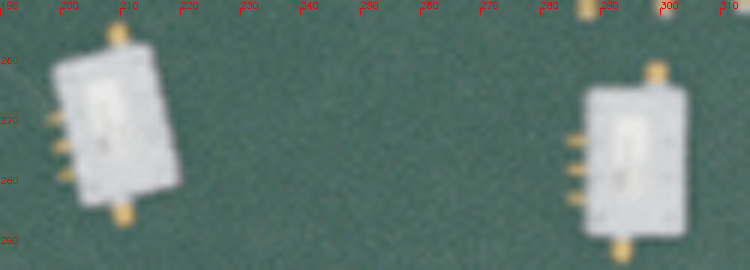

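```bash
cat > m.py <<'E'
from h import *
t=snap("top"); s=snap("side")
f=lambda p,u0,v0,k:np.array([u0-.5+.5/k+p[0]/k,v0-.5+.5/k+p[1]/k])
T=lambda x,y:f((x,y),365,200,5); S=lambda x,y:f((x,y),300,195,6); M=lambda x,y:f((x,y),190,250,6)
def show(n,d,*a): print(n,np.array([x.round(1) for x in a]).tolist())
C=np.array([at(t,*T(*p),44) for p in((62,46),(476,52),(479,444),(55,436))])
print("corners",C.round(1).tolist(),"cen",C.mean(0).round(1)); 
print("sizes",[np.linalg.norm(C[i]-C[i-1]).round(1) for i in range(4)])
CS=np.array([at(s,*S(*p),44) for p in((265,53),(640,148),(437,332),(75,215))]);print("side corners",CS.round(1).tolist(),CS.mean(0).round(1))
print("side sizes",[np.linalg.norm(CS[i]-CS[i-1]).round(1) for i in range(4)])
for n,a,b in(("ball",(66,124),(122,130)),("pinL",(70,240),(235,245)),("pinR",(465,247),(440,90)),("tip",(265,497),(597,175)),("hR",(377,240),(390,77)),("hL",(173,240),(290,152))):
    p,e=tri(t,T(*a),s,S(*b)); print(n,p.round(1),e.round(1), "top@54",at(t,*T(*a),54).round(1),"side@54",at(s,*S(*b),54).round(1))
print("collar",at(t,*T(265,497),44).round(1),at(s,*S(605,255),44).round(1))
for Q in(((52,65),(152,42),(181,183),(83,207)),((585,88),(687,88),(687,236),(585,236))):
    P=np.array([at(t,*M(*q),16) for q in Q]); print("mod",P.mean(0).round(1),[np.linalg.norm(P[i]-P[i-1]).round(1) for i in range(4)],
     "yaw of +x",[np.degrees(np.arctan2(*(v[1::-1]))).round(1) for v in (P[0]-P[1],P[3]-P[2])],"yaw of -x edge->",[np.degrees(np.arctan2(*(v[1::-1]))).round(1) for v in (P[0]-P[3],P[1]-P[2])])
for a,b in((0,1),(3,2),(0,3),(1,2)):
    v=C[a]-C[b]; w=CS[a]-CS[b]; print(np.degrees(np.arctan2(v[1],v[0])).round(2),np.degrees(np.arctan2(w[1],w[0])).round(2))
E
python3 m.py
```

```text
corners [[609.6, -255.5, 44.0], [603.3, -459.5, 44.0], [410.5, -453.2, 44.0], [417.4, -247.4, 44.0]] cen [ 510.2 -353.9   44. ]
sizes [np.float64(192.4), np.float64(204.1), np.float64(193.0), np.float64(206.0)]
side corners [[603.8, -460.7, 44.0], [412.9, -450.8, 44.0], [420.0, -245.5, 44.0], [595.8, -264.7, 44.0]] [ 508.1 -355.4   44. ]
side sizes [np.float64(196.2), np.float64(191.2), np.float64(205.4), np.float64(176.8)]
ball [ 564.6 -250.8   96.1] 3.3 top@54 [ 569.2 -255.5   54. ] side@54 [ 609.7 -331.3   54. ]
pinL [ 513.6 -255.4   54.5] 3.2 top@54 [ 512.2 -256.1   54. ] side@54 [ 515.6 -255.8   54. ]
pinR [ 507.3 -447.8   51.8] 2.8 top@54 [ 505.8 -447.8   54. ] side@54 [ 506.7 -442.5   54. ]
tip [ 389.4 -341.1   81.2] 6.8 top@54 [ 386.3 -346.9   54. ] side@54 [ 411.9 -394.5   54. ]
hR [ 510.2 -399.6   75.7] 5.3 top@54 [ 509.9 -405.2   54. ] side@54 [ 532.3 -444.3   54. ]
hL [ 511.3 -301.9   78.3] 5.1 top@54 [ 511.4 -306.2   54. ] side@54 [ 536.  -348.3   54. ]
collar [ 386.4 -348.5   44. ] [ 387.3 -343.5   44. ]
mod [465.6 165.3  16. ] [np.float64(60.9), np.float64(42.7), np.float64(60.4), np.float64(41.8)] yaw of +x [np.float64(102.2), np.float64(102.9)] yaw of -x edge-> [np.float64(12.8), np.float64(11.9)]
mod [446.6 -51.   16. ] [np.float64(61.5), np.float64(42.5), np.float64(61.5), np.float64(42.3)] yaw of +x [np.float64(89.1), np.float64(89.2)] yaw of -x edge-> [np.float64(-0.4), np.float64(-0.6)]
88.24 -2.98
88.08 -6.22
-2.42 -87.66
-1.86 -92.0
```

```bash
python3 -c "
from h import *
print(togo((386,-295,150),(180,0,88)))"
```

```text
(array([ -0. ,  -0. , -73.6]), array([ 300.7, -218.2,   81.1]))
```

Units first: shifts go in shares of 800 mm and turns go in shares of 180 degrees. So 301 mm / 800 = 0.3763, -218 mm / 800 = -0.2725, -73.6 degrees / 180 = -0.4089.

steer_hand(segments=[{"rotvec": [0, 0, -0.0556], "xyz": [0.0563, -0.0375, 0.0125], "aperture": 0}, {"rotvec": [0, 0, -0.1111], "xyz": [0.1125, -0.075, 0.025], "aperture": 0}, {"rotvec": [0, 0, -0.1667], "xyz": [0.1688, -0.1125, 0.0438], "aperture": 0}, {"rotvec": [0, 0, -0.2222], "xyz": [0.225, -0.1563, 0.0625], "aperture": 0}, {"rotvec": [0, 0, -0.2778], "xyz": [0.2813, -0.1938, 0.075], "aperture": 0}, {"rotvec": [0, 0, -0.3333], "xyz": [0.3313, -0.2375, 0.0938], "aperture": 0}, {"rotvec": [0, 0, -0.3889], "xyz": [0.375, -0.2725, 0.1013], "aperture": 0}, {"rotvec": [0, 0, -0.4089], "xyz": [0.3763, -0.2725, 0.1013], "aperture": 0}], grip_force=40)

```text
time: 1.3
tool_pos: [387.6, -292.4, 149.5]
tcp_rot: [-180.0, -0.1, 88.4]
ft_force: [0.4, -0.2, 0.6]
finger_gap: 0.2
grip_force: 0.0
```

```bash
python3 -c "
from h import *
print(togo((386,-300,62),(180,0,88)))"
```

```text
(array([-0. , -0.1,  0.4]), array([-7.8, -1.4, 87.5]))
```

Scaled: 86 mm / 800 = 0.1075, -52 mm / 800 = -0.065.

steer_hand(segments=[{"xyz": [-0.0038, -0.0013, 0.0563], "aperture": 0}, {"xyz": [-0.0063, -0.0013, 0.1075], "aperture": 0}, {"xyz": [-0.015, -0.0013, 0.1075], "aperture": 0}, {"xyz": [-0.03, -0.0013, 0.1075], "aperture": 0}, {"xyz": [-0.045, -0.0013, 0.1075], "aperture": 0}, {"xyz": [-0.0575, -0.0013, 0.1075], "aperture": 0}, {"xyz": [-0.065, -0.0013, 0.1075], "aperture": 0}, {"xyz": [-0.065, -0.0013, 0.1075], "aperture": 0}])

```text
time: 2.3
tool_pos: [384.4, -345.9, 65.3]
tcp_rot: [179.9, -0.2, 88.0]
ft_force: [0.6, 14.9, 12.1]
finger_gap: 0.0
grip_force: 8.9
```

```bash
python3 - <<'E'
from h import *
s=snap("side"); t=snap("top")
a=s["pixels"][190:270,340:450]; b=t["pixels"][265:325,365:475]
cv2.imwrite("pics/sw1.png",np.vstack([cv2.resize(a,None,fx=4,fy=4,interpolation=2),cv2.resize(b,None,fx=4,fy=4,interpolation=2)]))
E
```

```text
(no output)
```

View pics/sw1.png

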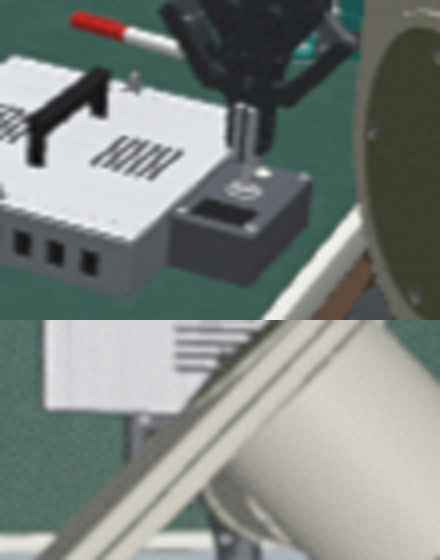

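```bash
python3 - <<'E'
from h import *
s=snap("side"); 
f=lambda p:((proj(s,p)-[340,190])*4).round()
print("tcp",f((384.4,-346,65)),"on tip",f((386,-348.3+17,38+47)),"off tip",f((386,-348.3-17,38+47)),"collar",f((386,-348.3,44)))
im=s["pixels"][200:260,380:425]; cv2.imwrite("pics/sw2.png",cv2.resize(im,None,fx=10,fy=10,interpolation=2))
E
```

```text
tcp [250. 158.] on tip [242. 137.] off tip [262. 116.] collar [246. 186.]
```

View pics/sw2.png

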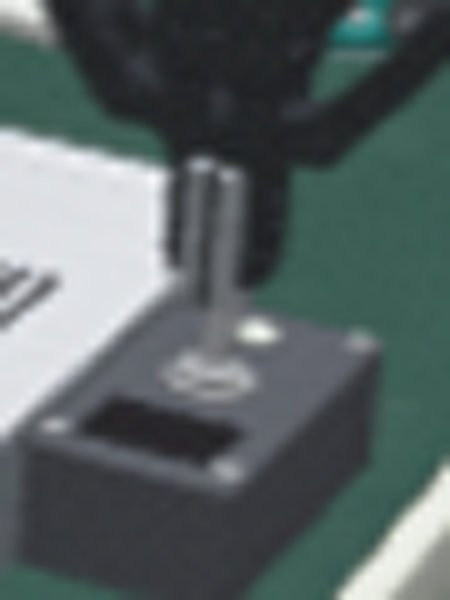

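steer_hand(segments=[{"aperture": 0}, {"aperture": 0}, {"aperture": 0}])

```text
time: 2.82
tool_pos: [384.4, -345.9, 65.4]
tcp_rot: [179.9, -0.2, 88.0]
ft_force: [0.8, 13.6, 12.5]
finger_gap: -0.0
grip_force: 8.3
```

Scaled: -85 mm / 800 = -0.1063, 60 mm / 800 = 0.075.

steer_hand(segments=[{"xyz": [0.0188, 0, 0], "aperture": 0}, {"xyz": [0.0563, 0, 0], "aperture": 0}, {"xyz": [0.075, 0, -0.05], "aperture": 0}, {"xyz": [0.075, 0, -0.1063], "aperture": 0}])

```text
time: 3.32
tool_pos: [385.0, -285.7, 149.3]
tcp_rot: [-179.9, -0.1, 88.0]
ft_force: [0.9, -0.7, -0.4]
finger_gap: -0.3
grip_force: 0.0
```

```bash
python3 - <<'E'
from h import *
s=snap("side"); 
im=s["pixels"][200:260,380:425]; cv2.imwrite("pics/sw3.png",cv2.resize(im,None,fx=10,fy=10,interpolation=2))
E
```

```text
(no output)
```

View pics/sw3.png

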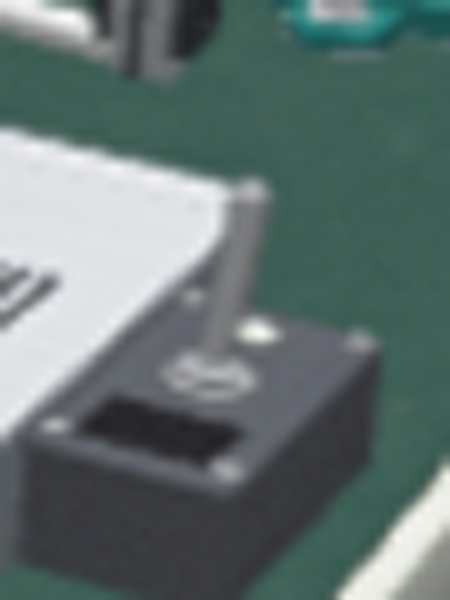

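The lever tip has moved from (399,224) to (404,218), which matches the predicted off position. Next is the handle.

```bash
python3 -c "
from h import *
print(togo((510,-352.5,54),(180,0,88.05)))"
```

```text
(array([ 0.3,  0.3, -0. ]), array([-58.9, 123.6, 104.1]))
```

steer_hand(segments=[{"aperture": 50}, {"aperture": 50}])

```text
time: 3.62
tool_pos: [385.1, -287.0, 148.3]
tcp_rot: [-179.9, -0.0, 88.0]
ft_force: [0.6, 0.3, 0.4]
finger_gap: 35.7
grip_force: 0.0
```

```bash
python3 -c "
from h import *
print(r.sense()['tool_pos'])
print(togo((510,-352.5,54),(180,0,88.05)))"
```

```text
[ 385.14722627 -286.98281082  148.29528489]
(array([-0.1, -0. , -0.1]), array([-61.1, 127.2,  94.1]))
```

Scaled: 127 mm / 800 = 0.1588, 115 mm / 800 = 0.1438.

steer_hand(segments=[{"xyz": [-0.035, 0.0725, 0], "aperture": 50}, {"xyz": [-0.07, 0.1438, 0], "aperture": 50}, {"xyz": [-0.0763, 0.1588, 0.025], "aperture": 50}, {"xyz": [-0.0763, 0.1588, 0.0625], "aperture": 50}, {"xyz": [-0.0763, 0.1588, 0.1], "aperture": 50}, {"xyz": [-0.0763, 0.1588, 0.1175], "aperture": 50}, {"xyz": [-0.0763, 0.1588, 0.1175], "aperture": 50}, {"xyz": [-0.0763, 0.1588, 0.1175], "aperture": 50}])

```text
time: 4.62
tool_pos: [511.0, -353.3, 56.5]
tcp_rot: [179.9, 0.1, 88.0]
ft_force: [0.6, -0.7, 0.1]
finger_gap: 50.1
grip_force: 0.0
```

```bash
python3 -c "
from h import *
print(r.sense()['ft_force'],togo((510,-352.5,54),(180,0,88.05)))"
```

```text
[ 0.58867147 -0.73915136  0.12297973] (array([ 0.1,  0.1, -0.1]), array([ 0.8, -1.1,  2.5]))
```

Scaled: 1 mm / 800 = 0.0013.

steer_hand(segments=[{"xyz": [0.0013, 0, 0.0013], "aperture": 14}, {"xyz": [0.0013, 0, 0.0013], "aperture": 8}, {"xyz": [0.0013, 0, 0.0013], "aperture": 8}, {"xyz": [0.0013, 0, 0.0013], "aperture": 8}, {"xyz": [0.0013, 0, 0.0013], "aperture": 8}, {"xyz": [0.0013, 0, 0.0013], "aperture": 8}], grip_force=90)

```text
time: 5.38
tool_pos: [511.1, -352.2, 55.6]
tcp_rot: [179.9, 0.1, 88.0]
ft_force: [-1.2, 0.9, 5.7]
finger_gap: 11.7
grip_force: 89.4
```

Scaled: -25 mm / 800 = -0.0313, -24 mm / 800 = -0.03.

steer_hand(segments=[{"xyz": [0, 0, -0.0075], "aperture": 8}, {"xyz": [0, 0, -0.015], "aperture": 8}, {"xyz": [0, 0, -0.0225], "aperture": 8}, {"xyz": [0, 0, -0.03], "aperture": 8}, {"xyz": [0, 0, -0.0313], "aperture": 8}, {"xyz": [0, 0, -0.0313], "aperture": 8}], grip_force=115)

```text
time: 6.12
tool_pos: [510.5, -351.8, 79.3]
tcp_rot: [180.0, 0.0, 88.0]
ft_force: [-0.6, 0.5, -2.6]
finger_gap: 11.6
grip_force: 112.3
```

```bash
python3 - <<'E'
from h import *
s=snap("side"); crop(s,300,180,130,95,6,"lift1")
E
```

```text
(no output)
```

View pics/lift1.png

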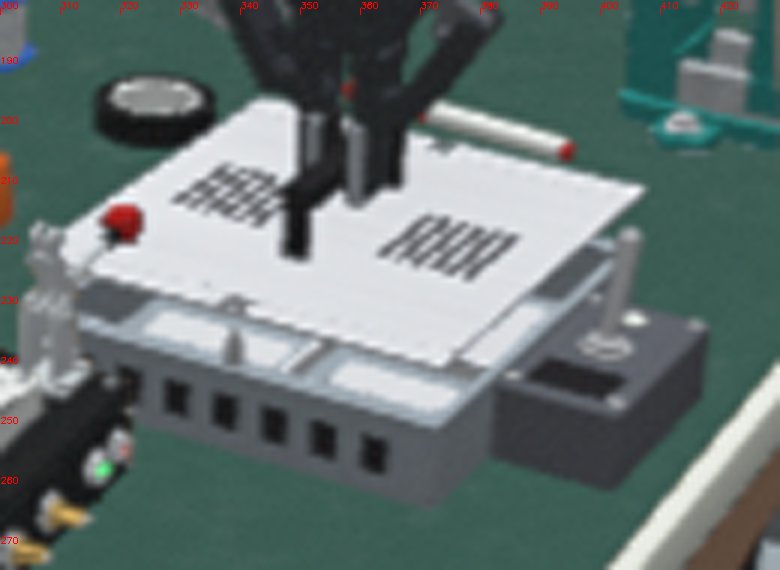

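Scaled: -160 mm / 800 = -0.2, -155 mm / 800 = -0.1938.

steer_hand(segments=[{"xyz": [-0.015, 0, 0], "aperture": 8}, {"xyz": [-0.03, 0, 0], "aperture": 8}, {"xyz": [-0.045, 0, 0], "aperture": 8}, {"xyz": [-0.05, 0, -0.025], "aperture": 8}, {"xyz": [-0.05, 0, -0.075], "aperture": 8}, {"xyz": [-0.05, 0, -0.1375], "aperture": 8}, {"xyz": [-0.05, 0, -0.1938], "aperture": 8}, {"xyz": [-0.05, 0, -0.2], "aperture": 8}], grip_force=115)

```text
time: 7.18
tool_pos: [511.1, -393.6, 246.6]
tcp_rot: [179.5, 0.4, 88.0]
ft_force: [0.0, -0.4, -2.2]
finger_gap: 12.0
grip_force: 112.8
```

```bash
python3 -c "
from h import *
print(togo((470,365,240),(180,0,88.05)))"
```

```text
(array([ 0.5,  0.4, -0.1]), array([756.7, -68. ,   1.1]))
```

Scaled: 370 mm / 800 = 0.4625, 320 mm / 800 = 0.4.

steer_hand(segments=[{"xyz": [0.0313, -0.0025, 0], "aperture": 8}, {"xyz": [0.0875, -0.0075, 0], "aperture": 8}, {"xyz": [0.15, -0.0125, 0], "aperture": 8}, {"xyz": [0.2125, -0.0188, 0], "aperture": 8}, {"xyz": [0.275, -0.025, 0], "aperture": 8}, {"xyz": [0.3375, -0.03, 0], "aperture": 8}, {"xyz": [0.4, -0.0363, 0], "aperture": 8}, {"xyz": [0.4625, -0.0413, 0], "aperture": 8}])

```text
time: 8.18
tool_pos: [488.4, -19.2, 238.9]
tcp_rot: [-180.0, -0.0, 88.0]
ft_force: [0.5, -0.1, -2.0]
finger_gap: 11.9
grip_force: 112.8
```

steer_hand(segments=[{"xyz": [0.0625, -0.005, 0], "aperture": 8}, {"xyz": [0.125, -0.0113, 0], "aperture": 8}, {"xyz": [0.1875, -0.0163, 0], "aperture": 8}, {"xyz": [0.25, -0.0225, 0], "aperture": 8}, {"xyz": [0.3125, -0.0275, 0], "aperture": 8}, {"xyz": [0.375, -0.0338, 0], "aperture": 8}, {"xyz": [0.4375, -0.0388, 0], "aperture": 8}, {"xyz": [0.4838, -0.0438, 0], "aperture": 8}])

```text
time: 9.18
tool_pos: [467.0, 369.0, 238.6]
tcp_rot: [-179.9, 0.0, 88.0]
ft_force: [-0.1, -0.1, -1.5]
finger_gap: 11.7
grip_force: 112.8
```

steer_hand(segments=[{"aperture": 8}, {"aperture": 8}])

```text
time: 9.43
tool_pos: [467.6, 366.6, 238.6]
tcp_rot: [-179.9, 0.1, 88.0]
ft_force: [0.7, -0.2, -1.9]
finger_gap: 11.4
grip_force: 112.8
```

```bash
python3 -c "
from h import *
print(togo((470,365,20),(180,0,88.05)))"
```

```text
(array([-0.1,  0.1, -0.1]), array([ -1.2,   2.6, 218.6]))
```

Scaled: 216 mm / 800 = 0.27, 205 mm / 800 = 0.2563.

steer_hand(segments=[{"xyz": [0, 0, 0.0375], "aperture": 8}, {"xyz": [0, 0, 0.1], "aperture": 8}, {"xyz": [0, 0, 0.1625], "aperture": 8}, {"xyz": [0, 0, 0.2188], "aperture": 8}, {"xyz": [0, 0, 0.2563], "aperture": 8}, {"xyz": [0, 0, 0.27], "aperture": 8}, {"xyz": [0, 0, 0.27], "aperture": 8}, {"xyz": [0, 0, 0.27], "aperture": 8}])

```text
time: 10.42
tool_pos: [469.4, 367.7, 25.4]
tcp_rot: [179.9, -0.1, 87.9]
ft_force: [0.7, 0.0, -2.4]
finger_gap: 11.5
grip_force: 112.7
```

steer_hand(segments=[{"xyz": [0, 0, 0.0025], "aperture": 8}, {"xyz": [0, 0, 0.005], "aperture": 8}, {"xyz": [0, 0, 0.0075], "aperture": 8}, {"xyz": [0, 0, 0.0075], "aperture": 8}, {"xyz": [0, 0, 0.0075], "aperture": 8}])

```text
time: 11.05
tool_pos: [467.9, 367.2, 17.2]
tcp_rot: [-180.0, 0.0, 88.0]
ft_force: [-0.1, -0.8, -2.2]
finger_gap: 11.6
grip_force: 112.7
```

Scaled: 2 mm / 800 = 0.0025, 1 mm / 800 = 0.0013.

steer_hand(segments=[{"xyz": [0, 0, 0.0013], "aperture": 8}, {"xyz": [0, 0, 0.0025], "aperture": 8}, {"xyz": [0, 0, 0.0025], "aperture": 8}, {"xyz": [0, 0, 0.0025], "aperture": 40}, {"xyz": [0, 0, 0.0025], "aperture": 50}, {"xyz": [0, 0, 0.0025], "aperture": 50}, {"xyz": [0, 0, 0.0025], "aperture": 50}])

```text
time: 11.92
tool_pos: [468.0, 367.2, 15.3]
tcp_rot: [180.0, -0.0, 88.0]
ft_force: [0.1, -0.8, -0.5]
finger_gap: 49.9
grip_force: 0.0
```

steer_hand(segments=[{"xyz": [0, 0, -0.05], "aperture": 50}, {"xyz": [0, 0, -0.1125], "aperture": 50}, {"xyz": [0, 0, -0.175], "aperture": 80}, {"xyz": [0, 0, -0.175], "aperture": 80}, {"xyz": [0, 0, -0.175], "aperture": 80}])

```text
time: 12.55
tool_pos: [467.9, 367.1, 155.1]
tcp_rot: [180.0, -0.0, 88.0]
ft_force: [0.5, 0.1, -0.3]
finger_gap: 80.0
grip_force: 0.0
```

```bash
python3 - <<'E'
from h import *
t=snap("top"); crop(t,80,170,250,150,3,"laid")
# module0 grasp: body centre, yaw 12.5
print(togo((466,165.5,140),(180,0,12.4)))
E
```

```text
(array([-0. ,  0.1, 75.6]), array([-201.1,    5.9,   14.2]))
```

View pics/laid.png

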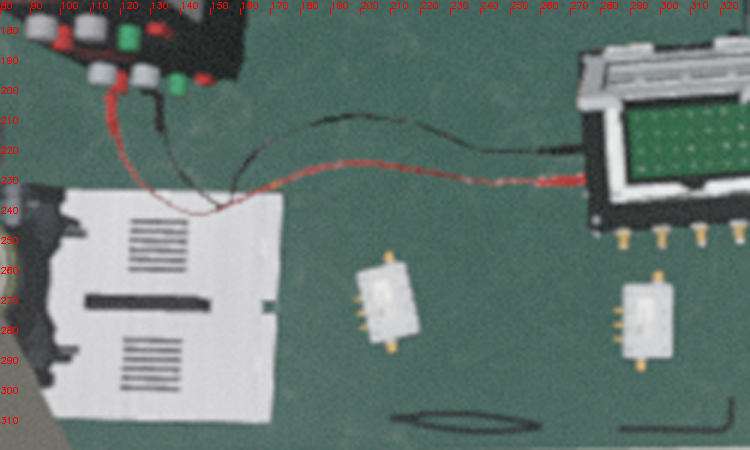

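```bash
cat >> h.py <<'E'
def mods(z=16,lo=150,box=None):
    """white module bodies in the top view: centre, yaw (deg, closing line = body's short side), sizes"""
    d=snap("top"); im=d["pixels"].astype(int); m=((im.min(2)>lo)&(im.max(2)-im.min(2)<30)).astype(np.uint8)
    for c in cv2.findContours(m,cv2.RETR_EXTERNAL,cv2.CHAIN_APPROX_NONE)[0]:
        if not 200<cv2.contourArea(c)<700: continue
        P=np.array([at(d,*p,z)[:2] for p in c[:,0]],np.float32)
        if box is not None and not(box[0]<P[:,0].mean()<box[1] and box[2]<P[:,1].mean()<box[3]): continue
        (x,y),(w,h),a=cv2.minAreaRect(P)
        if w<h: w,h,a=h,w,a-90
        print("mod",round(x,1),round(y,1),"long",round(w,1),"short",round(h,1),"yaw of long",round((a+90)%180-90,1))
E
python3 -c "
from h import *
mods()
print(togo((466,165.5,100),(180,0,12.4)))"
```

```text
mod 446.8 -49.6 long 62.3 short 39.9 yaw of long -0.6
mod 458.9 -740.0 long 74.7 short 37.4 yaw of long 89.1
mod 465.6 165.9 long 64.8 short 41.7 yaw of long 13.0
mod 659.4 -818.0 long 63.9 short 39.9 yaw of long -76.8
mod 700.7 -540.4 long 44.2 short 43.0 yaw of long -2.5
mod 861.7 -41.4 long 137.0 short 16.0 yaw of long 86.0
mod 1176.1 392.3 long 664.7 short 13.9 yaw of long 88.9
(array([-0.1,  0.2, 75.6]), array([-200.9,    6.3,   53.7]))
```

Scaled: -201 mm / 800 = -0.2513, -198 mm / 800 = -0.2475, 75.6 degrees / 180 = 0.42.

steer_hand(segments=[{"rotvec": [0, 0, 0.0556], "xyz": [-0.0375, 0.0013, 0], "aperture": 70}, {"rotvec": [0, 0, 0.1111], "xyz": [-0.075, 0.0025, 0], "aperture": 70}, {"rotvec": [0, 0, 0.1667], "xyz": [-0.1125, 0.0038, 0], "aperture": 70}, {"rotvec": [0, 0, 0.2222], "xyz": [-0.15, 0.005, 0], "aperture": 70}, {"rotvec": [0, 0, 0.2778], "xyz": [-0.1875, 0.0063, 0.0125], "aperture": 70}, {"rotvec": [0, 0, 0.3333], "xyz": [-0.225, 0.0075, 0.0375], "aperture": 70}, {"rotvec": [0, 0, 0.3889], "xyz": [-0.2475, 0.0075, 0.0675], "aperture": 70}, {"rotvec": [0, 0, 0.42], "xyz": [-0.2513, 0.0075, 0.0675], "aperture": 70}])

```text
time: 13.65
tool_pos: [463.7, 164.1, 97.1]
tcp_rot: [180.0, 0.4, 12.0]
ft_force: [0.3, 0.4, 0.5]
finger_gap: 69.8
grip_force: 0.0
```

steer_hand(segments=[{"aperture": 70}, {"aperture": 70}])

```text
time: 13.9
tool_pos: [466.6, 166.3, 100.9]
tcp_rot: [-180.0, 0.0, 12.5]
ft_force: [-0.5, 0.3, -0.0]
finger_gap: 70.1
grip_force: 0.0
```

```bash
python3 -c "
from h import *
print(togo((466,165.7,2),(180,0,12.6)))"
```

```text
(array([-0. ,  0. , -0.1]), array([-0.6,  0.4, 98.9]))
```

Scaled: 98 mm / 800 = 0.1225, 97 mm / 800 = 0.1213.

steer_hand(segments=[{"xyz": [0, 0, 0.05], "aperture": 70}, {"xyz": [0, 0, 0.1], "aperture": 70}, {"xyz": [0, 0, 0.1213], "aperture": 70}, {"xyz": [0, 0, 0.1225], "aperture": 70}, {"xyz": [0, 0, 0.1225], "aperture": 70}, {"xyz": [0, 0, 0.1225], "aperture": 30}, {"xyz": [0, 0, 0.1225], "aperture": 30}, {"xyz": [0, 0, 0.1225], "aperture": 30}], grip_force=60)

```text
time: 14.9
tool_pos: [468.2, 166.4, 5.0]
tcp_rot: [-180.0, -0.2, 12.4]
ft_force: [-0.9, -0.3, 7.2]
finger_gap: 38.2
grip_force: 60.9
```

steer_hand(segments=[{"aperture": 30}, {"aperture": 30}])

```text
time: 15.15
tool_pos: [468.1, 166.4, 5.0]
tcp_rot: [-180.0, -0.2, 12.4]
ft_force: [-1.0, 0.8, 6.8]
finger_gap: 38.5
grip_force: 60.9
```

Scaled: -240 mm / 800 = -0.3, -200 mm / 800 = -0.25.

steer_hand(segments=[{"xyz": [0, 0, -0.0625], "aperture": 30}, {"xyz": [0, 0, -0.125], "aperture": 30}, {"xyz": [0, 0, -0.1875], "aperture": 30}, {"xyz": [0, 0, -0.25], "aperture": 30}, {"xyz": [0, 0, -0.3], "aperture": 30}, {"xyz": [0, 0, -0.3], "aperture": 30}])

```text
time: 15.9
tool_pos: [469.0, 166.6, 248.3]
tcp_rot: [-180.0, -0.5, 12.4]
ft_force: [0.2, 0.6, -0.3]
finger_gap: 38.2
grip_force: 60.9
```

```bash
python3 - <<'E'
from h import *
t=snap("top"); crop(t,370,205,96,90,6,"box")
mods()
E
```

```text
mod 446.8 -49.6 long 62.3 short 39.9 yaw of long -0.6
mod 458.9 -740.0 long 74.7 short 37.4 yaw of long 89.1
mod 659.4 -818.0 long 63.9 short 39.9 yaw of long -76.8
mod 700.7 -540.4 long 44.2 short 43.0 yaw of long -2.5
mod 861.7 -40.5 long 139.2 short 16.0 yaw of long 86.1
mod 1176.1 392.3 long 664.7 short 13.9 yaw of long 88.9
```

View pics/box.png

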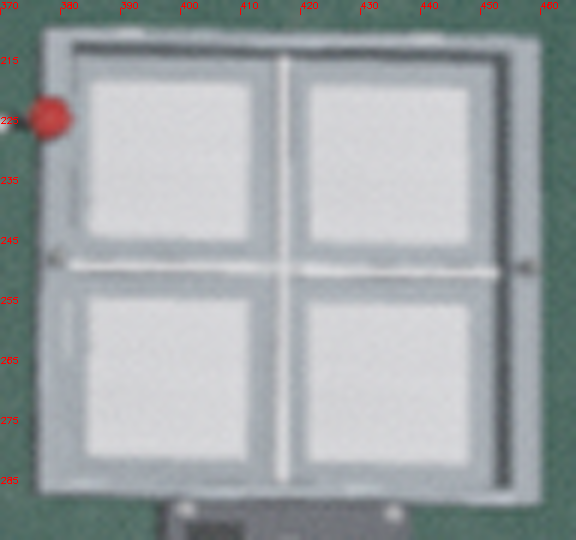

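The empty box is visible: the rib cross is at crop (284,268), the bay1 square is centred at crop (167,379) and the bay0 square at crop (388,384).

```bash
python3 - <<'E'
from h import *
t=snap("top"); F=lambda x,y:(370-.42+x/6,205-.42+y/6)
print("cross",at(t,*F(284,268),18).round(1))
for n,p in(("bay1",(167,379)),("bay0",(388,384)),("bay3",(168,162)),("bay2",(388.5,165))): print(n,at(t,*F(*p),8).round(1))
for p in((43,30),(540,38),(540,503),(39,492)): print(at(t,*F(*p),40).round(1))
th=np.radians(-1.95); Rm=np.array([[np.cos(th),-np.sin(th)],[np.sin(th),np.cos(th)]])
for n,b in(("bay1",(-46,46)),("bay0",(-46,-46))): print(n,(np.array([510,-353])+Rm@b).round(1))
E
```

```text
cross [ 510.2 -355.1   18. ]
bay1 [ 465.3 -306.4    8. ]
bay0 [ 461.8 -398.6    8. ]
bay3 [ 556.8 -309.4    8. ]
bay2 [ 554.1 -402.1    8. ]
[ 608.4 -255.2   40. ]
[ 601.7 -459.8   40. ]
[ 410.6 -452.2   40. ]
[ 418.  -248.9   40. ]
bay1 [ 465.6 -305.5]
bay0 [ 462.5 -397.4]
```

```bash
python3 -c "
from h import *
print(togo((467.5,-309.5,150),(180,0,-2)))"
```

```text
(array([ 0. ,  0.1, 14.4]), array([-100.6,  464.7,   92.5]))
```

Units first: shifts go in shares of 800 mm and turns go in shares of 180 degrees. So 414 mm / 800 = 0.5175, 359 mm / 800 = 0.4488, 14.4 degrees / 180 = 0.08.

steer_hand(segments=[{"rotvec": [0, 0, 0.0056], "xyz": [-0.0075, 0.0363, 0], "aperture": 30}, {"rotvec": [0, 0, 0.0167], "xyz": [-0.0225, 0.105, 0], "aperture": 30}, {"rotvec": [0, 0, 0.0278], "xyz": [-0.0375, 0.1738, 0], "aperture": 30}, {"rotvec": [0, 0, 0.0389], "xyz": [-0.0525, 0.2425, 0], "aperture": 30}, {"rotvec": [0, 0, 0.05], "xyz": [-0.0675, 0.3113, 0], "aperture": 30}, {"rotvec": [0, 0, 0.0611], "xyz": [-0.0825, 0.38, 0], "aperture": 30}, {"rotvec": [0, 0, 0.0722], "xyz": [-0.0975, 0.4488, 0], "aperture": 30}, {"rotvec": [0, 0, 0.08], "xyz": [-0.1125, 0.5175, 0], "aperture": 30}])

```text
time: 17.05
tool_pos: [466.4, -258.9, 241.2]
tcp_rot: [-179.9, 0.1, -2.1]
ft_force: [0.4, 1.2, -0.6]
finger_gap: 38.3
grip_force: 60.8
```

steer_hand(segments=[{"xyz": [0, 0.06, 0], "aperture": 30}, {"xyz": [0, 0.0638, 0.05], "aperture": 30}, {"xyz": [0, 0.0638, 0.1125], "aperture": 30}, {"xyz": [0, 0.0638, 0.1125], "aperture": 30}, {"xyz": [0, 0.0638, 0.1125], "aperture": 30}])

```text
time: 17.68
tool_pos: [465.9, -308.4, 154.0]
tcp_rot: [-180.0, 0.0, -2.0]
ft_force: [-0.2, 0.1, -0.2]
finger_gap: 38.1
grip_force: 60.8
```

```bash
python3 -c "
from h import *
print(togo((467.5,-309.5,14),(180,0,-2)))"
```

```text
(array([-0.,  0., -0.]), array([  1.7,   1. , 140. ]))
```

Scaled: 139 mm / 800 = 0.1738, 138 mm / 800 = 0.1725.

steer_hand(segments=[{"xyz": [0.0019, 0.0013, 0.05], "aperture": 30}, {"xyz": [0.0019, 0.0013, 0.1], "aperture": 30}, {"xyz": [0.0019, 0.0013, 0.1375], "aperture": 30}, {"xyz": [0.0019, 0.0013, 0.1563], "aperture": 30}, {"xyz": [0.0019, 0.0013, 0.1663], "aperture": 30}, {"xyz": [0.0019, 0.0013, 0.1725], "aperture": 30}, {"xyz": [0.0019, 0.0013, 0.1738], "aperture": 30}, {"xyz": [0.0019, 0.0013, 0.1738], "aperture": 30}])

```text
time: 18.68
tool_pos: [467.7, -310.0, 15.0]
tcp_rot: [180.0, -0.1, -2.0]
ft_force: [-0.4, 0.1, -0.7]
finger_gap: 38.5
grip_force: 60.9
```

steer_hand(segments=[{"aperture": 30}, {"aperture": 30}])

```text
time: 18.92
tool_pos: [467.4, -309.7, 14.6]
tcp_rot: [180.0, -0.0, -2.0]
ft_force: [-0.3, 0.3, -0.5]
finger_gap: 38.1
grip_force: 60.9
```

Scaled: -160 mm / 800 = -0.2, -100 mm / 800 = -0.125.

steer_hand(segments=[{"xyz": [0, 0, 0.0013], "aperture": 30}, {"xyz": [0, 0, 0.0013], "aperture": 30}, {"xyz": [0, 0, 0.0013], "aperture": 50}, {"xyz": [0, 0, 0.0013], "aperture": 50}, {"xyz": [0, 0, 0.0013], "aperture": 50}, {"xyz": [0, 0, -0.05], "aperture": 50}, {"xyz": [0, 0, -0.125], "aperture": 60}, {"xyz": [0, 0, -0.2], "aperture": 60}])

```text
time: 19.92
tool_pos: [466.9, -309.3, 175.7]
tcp_rot: [-180.0, 0.0, -2.0]
ft_force: [0.3, -0.8, 0.4]
finger_gap: 60.2
grip_force: 0.0
```

steer_hand(segments=[{"xyz": [0.0125, -0.075, -0.075], "aperture": 70}, {"xyz": [0.025, -0.15, -0.0875], "aperture": 70}, {"xyz": [0.025, -0.225, -0.0875], "aperture": 70}, {"xyz": [0.025, -0.2875, -0.0875], "aperture": 70}, {"xyz": [0.025, -0.3188, -0.0875], "aperture": 70}, {"xyz": [0.025, -0.3188, -0.0875], "aperture": 70}])

```text
time: 20.68
tool_pos: [496.3, -53.5, 244.6]
tcp_rot: [-180.0, -0.0, -1.8]
ft_force: [-0.2, 0.3, -0.6]
finger_gap: 70.2
grip_force: 0.0
```

```bash
python3 - <<'E'
from h import *
mods(); print(togo((446.8,-49.3,100),(180,0,-.6)))
t=snap("top"); crop(t,370,205,96,90,6,"box2")
E
```

```text
mod 330.2 530.9 long 82.7 short 19.7 yaw of long 89.2
mod 604.0 -137.1 long 105.1 short 52.9 yaw of long -2.8
mod 659.5 -818.2 long 62.3 short 39.5 yaw of long -74.2
mod 700.7 -540.4 long 44.1 short 43.0 yaw of long -2.5
mod 861.7 -40.4 long 134.8 short 15.8 yaw of long 86.1
mod 858.8 -799.2 long 88.3 short 68.5 yaw of long -48.6
mod 1177.7 400.2 long 648.9 short 11.2 yaw of long 88.9
(array([ 0. , -0. , -1.3]), array([-49.7,  -3.9, 144.4]))
```

View pics/box2.png

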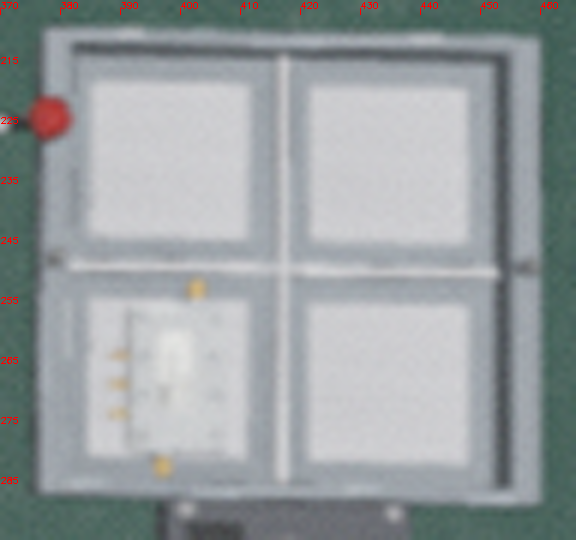

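Scaled: -150 mm / 800 = -0.1875, -120 mm / 800 = -0.15.

steer_hand(segments=[{"xyz": [-0.0375, -0.075, 0], "aperture": 70}, {"xyz": [-0.0625, -0.15, 0], "aperture": 70}, {"xyz": [-0.0625, -0.1875, 0], "aperture": 70}, {"xyz": [-0.0625, -0.1875, 0], "aperture": 70}, {"xyz": [-0.0625, -0.1875, 0], "aperture": 70}])

```text
time: 21.4
tool_pos: [451.9, 95.0, 244.2]
tcp_rot: [180.0, 0.0, -2.1]
ft_force: [0.5, -0.6, -0.4]
finger_gap: 70.2
grip_force: 0.0
```

```bash
python3 - <<'E'
from h import *
mods(box=(300,560,-250,260)); print(togo((446.8,-49.3,100),(180,0,-.6)))
E
```

```text
mod 446.8 -49.6 long 62.3 short 39.9 yaw of long -0.6
(array([ 0. ,  0. , -1.5]), array([  0.2, 144.1, 144.3]))
```

Scaled: 144 mm / 800 = 0.18, 140 mm / 800 = 0.175, -1.5 degrees / 180 = -0.0083.

steer_hand(segments=[{"rotvec": [0, 0, -0.0056], "xyz": [0, 0.0625, 0.0375], "aperture": 70}, {"rotvec": [0, 0, -0.0083], "xyz": [0, 0.125, 0.0875], "aperture": 70}, {"rotvec": [0, 0, -0.0083], "xyz": [0, 0.175, 0.15], "aperture": 70}, {"rotvec": [0, 0, -0.0083], "xyz": [0.0006, 0.18, 0.18], "aperture": 70}, {"rotvec": [0, 0, -0.0083], "xyz": [0.0006, 0.18, 0.18], "aperture": 70}, {"rotvec": [0, 0, -0.0083], "xyz": [0.0006, 0.18, 0.18], "aperture": 70}, {"rotvec": [0, 0, -0.0083], "xyz": [0.0006, 0.18, 0.18], "aperture": 70}])

```text
time: 22.32
tool_pos: [448.4, -47.7, 102.2]
tcp_rot: [180.0, -0.2, -0.5]
ft_force: [-0.3, 0.5, -0.3]
finger_gap: 70.0
grip_force: 0.0
```

```bash
python3 -c "
from h import *
print(togo((447.2,-49,4),(180,0,-.6)))"
```

```text
(array([ 0. , -0.2,  0.1]), array([-1.5,  1.2, 98.1]))
```

Scaled: 96.5 mm / 800 = 0.1206, 94 mm / 800 = 0.1175.

steer_hand(segments=[{"xyz": [-0.0013, 0.0013, 0.05], "aperture": 70}, {"xyz": [-0.0013, 0.0013, 0.1], "aperture": 70}, {"xyz": [-0.0013, 0.0013, 0.1175], "aperture": 70}, {"xyz": [-0.0013, 0.0013, 0.1206], "aperture": 70}, {"xyz": [-0.0013, 0.0013, 0.1206], "aperture": 70}, {"xyz": [-0.0013, 0.0013, 0.1206], "aperture": 30}, {"xyz": [-0.0013, 0.0013, 0.1206], "aperture": 30}, {"xyz": [-0.0013, 0.0013, 0.1206], "aperture": 30}], grip_force=60)

```text
time: 23.32
tool_pos: [447.2, -49.0, 5.3]
tcp_rot: [180.0, -0.1, -0.5]
ft_force: [-1.1, 0.1, 8.2]
finger_gap: 38.0
grip_force: 60.8
```

steer_hand(segments=[{"aperture": 30}, {"aperture": 30}, {"aperture": 30}])

```text
time: 23.7
tool_pos: [447.3, -49.0, 5.3]
tcp_rot: [180.0, -0.1, -0.5]
ft_force: [-1.6, -0.1, 7.3]
finger_gap: 38.1
grip_force: 60.8
```

Scaled: -240 mm / 800 = -0.3, -235 mm / 800 = -0.2938, 1.5 degrees / 180 = 0.0083.

steer_hand(segments=[{"xyz": [0, 0, -0.0625], "aperture": 30}, {"xyz": [0, 0, -0.125], "aperture": 30}, {"xyz": [0, 0, -0.1875], "aperture": 30}, {"xyz": [0, 0.0125, -0.25], "aperture": 30}, {"xyz": [0, 0.0625, -0.2938], "aperture": 30}, {"xyz": [0.0063, 0.125, -0.3], "aperture": 30}, {"rotvec": [0, 0, 0.0056], "xyz": [0.0125, 0.1875, -0.3], "aperture": 30}, {"rotvec": [0, 0, 0.0083], "xyz": [0.0188, 0.25, -0.3], "aperture": 30}])

```text
time: 24.7
tool_pos: [459.2, -250.5, 244.5]
tcp_rot: [180.0, -0.1, -2.1]
ft_force: [0.4, 0.4, -0.5]
finger_gap: 38.3
grip_force: 61.0
```

steer_hand(segments=[{"xyz": [0, 0.0625, 0], "aperture": 30}, {"xyz": [0, 0.125, 0], "aperture": 30}, {"xyz": [0, 0.1813, 0], "aperture": 30}, {"xyz": [0, 0.185, 0.05], "aperture": 30}, {"xyz": [0, 0.185, 0.1125], "aperture": 30}, {"xyz": [0, 0.185, 0.1125], "aperture": 30}, {"xyz": [0, 0.185, 0.1125], "aperture": 30}])

```text
time: 25.58
tool_pos: [454.5, -397.2, 155.8]
tcp_rot: [179.9, -0.1, -2.0]
ft_force: [-0.4, 0.4, -0.4]
finger_gap: 38.0
grip_force: 61.0
```

```bash
python3 -c "
from h import *
print(togo((462.3,-397.5,14),(180,0,-2)))"
```

```text
(array([ 0.1, -0.1, -0. ]), array([ 7.600e+00, -1.000e-01,  1.419e+02]))
```

Scaled: 141 mm / 800 = 0.1763, 140 mm / 800 = 0.175.

steer_hand(segments=[{"xyz": [0.0094, 0, 0.05], "aperture": 30}, {"xyz": [0.0094, 0, 0.1], "aperture": 30}, {"xyz": [0.0094, 0, 0.1375], "aperture": 30}, {"xyz": [0.0094, 0, 0.1588], "aperture": 30}, {"xyz": [0.0094, 0, 0.1688], "aperture": 30}, {"xyz": [0.0094, 0, 0.175], "aperture": 30}, {"xyz": [0.0094, 0, 0.1763], "aperture": 30}, {"xyz": [0.0094, 0, 0.1763], "aperture": 30}])

```text
time: 26.58
tool_pos: [461.8, -397.4, 13.6]
tcp_rot: [180.0, -0.0, -2.0]
ft_force: [-0.2, -0.4, -1.2]
finger_gap: 37.5
grip_force: 61.0
```

steer_hand(segments=[{"aperture": 30}, {"aperture": 30}])

```text
time: 26.82
tool_pos: [461.7, -397.4, 13.4]
tcp_rot: [180.0, -0.0, -2.0]
ft_force: [-0.8, 0.7, 3.0]
finger_gap: 37.9
grip_force: 61.3
```

Release, retreat over the front, and look.

Scaled: -230 mm / 800 = -0.2875, -215 mm / 800 = -0.2688.

steer_hand(segments=[{"aperture": 48}, {"aperture": 48}, {"aperture": 48}, {"xyz": [0, 0, -0.05], "aperture": 48}, {"xyz": [0, 0, -0.125], "aperture": 60}, {"xyz": [0, 0, -0.2], "aperture": 60}, {"xyz": [0, -0.0375, -0.2688], "aperture": 60}, {"xyz": [0, -0.1, -0.2875], "aperture": 60}])

```text
time: 27.82
tool_pos: [465.7, -318.6, 248.2]
tcp_rot: [179.7, -0.4, -2.1]
ft_force: [0.8, 0.5, -0.2]
finger_gap: 59.9
grip_force: 0.0
```

steer_hand(segments=[{"rotvec": [0, 0, -0.0556], "xyz": [0, -0.075, 0], "aperture": 50}, {"rotvec": [0, 0, -0.1111], "xyz": [0, -0.15, 0], "aperture": 50}, {"rotvec": [0, 0, -0.1667], "xyz": [0, -0.225, 0], "aperture": 50}, {"rotvec": [0, 0, -0.2222], "xyz": [0, -0.3, 0], "aperture": 50}, {"rotvec": [0, 0, -0.2778], "xyz": [0, -0.375, 0], "aperture": 50}, {"rotvec": [0, 0, -0.3333], "xyz": [0, -0.45, 0], "aperture": 50}, {"rotvec": [0, 0, -0.3889], "xyz": [0, -0.525, 0], "aperture": 50}, {"rotvec": [0, 0, -0.4444], "xyz": [0, -0.5875, 0], "aperture": 50}])

```text
time: 28.82
tool_pos: [480.5, 154.9, 243.0]
tcp_rot: [180.0, -0.0, 78.3]
ft_force: [0.7, -0.7, 0.4]
finger_gap: 49.9
grip_force: 0.0
```

```bash
python3 - <<'E'
from h import *
t=snap("top"); s=snap("side")
a=cv2.resize(t["pixels"][205:295,370:466],None,fx=4,fy=4,interpolation=2); b=cv2.resize(s["pixels"][195:275,300:400],None,fx=4,fy=4,interpolation=2)
b=cv2.copyMakeBorder(b,0,360-320,0,0,0); cv2.imwrite("pics/box3.png",np.hstack([a,b]))
mods(box=(300,560,-250,260))
print(togo((468,367.2,120),(180,0,88.0)))
E
```

```text
(array([-0. , -0. , -9.8]), array([205.3, -55.4, 122.7]))
```

View pics/box3.png

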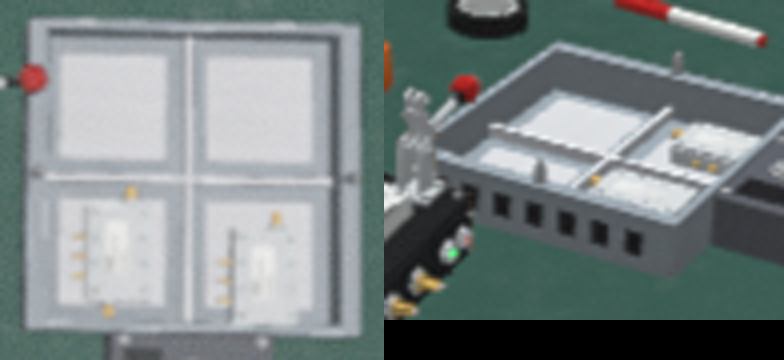

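The second module, in bay0, looks shifted toward the front wall: its rear connector is at crop (277,217), about 15 mm off. It may also be tilted. I'll triangulate its gold connectors.

```bash
cat > gold.py <<'E'
from h import *
def gold(d,u0,u1,v0,v1):
    im=d["pixels"][v0:v1,u0:u1]; big=cv2.resize(im,None,fx=4,fy=4,interpolation=2)
    h=cv2.cvtColor(big,cv2.COLOR_BGR2HSV); m=cv2.inRange(h,(10,60,90),(30,255,255))
    n,_,st,c=cv2.connectedComponentsWithStats(m)
    return [( (u0-.375+c[i][0]/4).round(1),(v0-.375+c[i][1]/4).round(1),int(st[i][4])) for i in range(1,n) if st[i][4]>5]
if __name__=="__main__":
    t=snap("top"); s=snap("side")
    for p in gold(t,375,462,208,292): print("top",p,at(t,*p[:2],16).round(1))
    for p in gold(s,300,420,195,275): print("side",p,at(s,*p[:2],16).round(1))
    b=t["pixels"][250:292,415:455].min(2); print(b[::2,::2])
E
python3 gold.py
```

```text
top (np.float64(402.3), np.float64(252.7), 80) [ 502.3 -318.6   16. ]
top (np.float64(438.6), np.float64(259.1), 50) [ 484.9 -408.7   16. ]
top (np.float64(396.6), np.float64(282.3), 79) [ 428.6 -302.3   16. ]
side (np.float64(300.6), np.float64(211.2), 413) [ 712.9 -406.5   16. ]
side (np.float64(372.9), np.float64(227.8), 53) [ 490.6 -411.5   16. ]
side (np.float64(377.5), np.float64(235.5), 40) [ 461.3 -375.1   16. ]
side (np.float64(381.6), np.float64(236.5), 57) [ 449.7 -375.2   16. ]
side (np.float64(352.2), np.float64(239.4), 76) [ 508.8 -321.2   16. ]
side (np.float64(310.3), np.float64(265.3), 344) [ 535.5 -149.6   16. ]
side (np.float64(417.6), np.float64(272.0), 346) [ 304.6 -247.6   16. ]
side (np.float64(304.1), np.float64(271.6), 334) [ 533.4 -116.8   16. ]
[[187 207 190 209 213 209 210 203 200 196 201 204 207 202 204 202 201 204
  206 129]
 [165 201 165 162 164 169 165 163 163 161 162 164 162 165 165 159 162 164
  160  89]
 [165 202 170 171 175 173 174 175 172 174 169 172 171 168 170 168 168 168
  159  91]
 [164 199 168 193 208 207 209 210 209 210 208 212 209 208 210 2
[... 767 characters left out ...]
 203 166
  157  85]
 [171 209 162 191 210 208 169 201 204 200 216 215 212 207 204 215 206 168
  160  89]
 [167 207 160 193 212 205 167 202 208 207 217 216 213 209 208 213 204 166
  157  91]
 [170 207 159 191 205 176 160 206 211 216 214 214 214 209 213 215 203 170
  160  91]
 [170 206 160 172 172 175 146 203 207 209 210 212 214 212 204 191 184 168
  153  86]
 [166 202 157 157 164 163 150 196 204 211 211 209 210 207 199 169 168 165
  158  85]
 [166 169 166 168 169 172 174 190 188 178 161 173 181 182 172 161 163 161
  150 124]
 [114 113 112 117 124 118 119 117 114 121 136 131 134 134 141 143 152 165
  166 170]
 [113 116 114 109 113 116 116 116 113 121 173 121  83  80  79  76  90  79
   82  76]]
```

```bash
python3 - <<'E'
from h import *
t=snap("top"); s=snap("side")
print("m1 rear",tri(t,(402.3,252.7),s,(352.2,239.4)),"m2 rear",tri(t,(438.6,259.1),s,(372.9,227.8)))
for p in((425.7,270.3),(425.7,275),(425.7,279.7)):
    for q in((377.5,235.5),(381.6,236.5)):
        a,e=tri(t,p,s,q); print(p,q,a.round(1),e.round(1))
a=s["pixels"][205:260,355:410]; b=t["pixels"][248:295,410:465]; r8=lambda i:cv2.resize(i,(480,480*i.shape[0]//i.shape[1]),interpolation=2)
x,y=r8(a),r8(b); h=max(len(x),len(y)); pad=lambda i:cv2.copyMakeBorder(i,0,h-len(i),0,0,0)
im=cv2.resize(np.hstack([pad(x),pad(y)]),(800,800*h//960)); cv2.imwrite("pics/tilt.png",im); print(im.shape)
E
```

```text
m1 rear (array([ 504.28026808, -317.28836262,   18.67771676]), np.float64(4.862863581225042)) m2 rear (array([ 486.6045336 , -407.35340479,   18.59902994]), np.float64(4.211428764845294))
(425.7, 270.3) (377.5, 235.5) [ 459.1 -374.8   16.6] 3.8
(425.7, 270.3) (381.6, 236.5) [ 454.2 -377.2   14.2] 6.9
(425.7, 275) (377.5, 235.5) [ 452.2 -371.8   19.4] 14.5
(425.7, 275) (381.6, 236.5) [ 447.4 -374.3   16.9] 3.8
(425.7, 279.7) (377.5, 235.5) [ 445.3 -368.7   22.4] 25.1
(425.7, 279.7) (381.6, 236.5) [ 440.5 -371.4   19.7] 14.4
(400, 800, 3)
```

The bay0 module's pins triangulate to z 16.6 and 16.9, and its rear connector to the same height as the flat bay1 module's (18.6). So it lies flat, about 15 mm off centre and within the 34 mm tolerance. It was probably the knock. Next I'll fetch the cover.

Scaled: 205 mm / 800 = 0.2563, 165 mm / 800 = 0.2063, -9.8 degrees / 180 = -0.0544.

steer_hand(segments=[{"rotvec": [0, 0, -0.0278], "xyz": [0.0625, -0.0175, 0], "aperture": 50}, {"rotvec": [0, 0, -0.0544], "xyz": [0.1375, -0.0375, 0], "aperture": 50}, {"rotvec": [0, 0, -0.0544], "xyz": [0.2063, -0.0563, 0], "aperture": 50}, {"rotvec": [0, 0, -0.0544], "xyz": [0.2563, -0.0688, 0.05], "aperture": 50}, {"rotvec": [0, 0, -0.0544], "xyz": [0.2563, -0.0688, 0.1125], "aperture": 50}, {"rotvec": [0, 0, -0.0544], "xyz": [0.2563, -0.0688, 0.1525], "aperture": 50}, {"rotvec": [0, 0, -0.0544], "xyz": [0.2563, -0.0688, 0.1525], "aperture": 50}, {"rotvec": [0, 0, -0.0544], "xyz": [0.2563, -0.0688, 0.1525], "aperture": 50}])

```text
time: 30.18
tool_pos: [471.2, 364.3, 122.6]
tcp_rot: [179.9, -0.1, 87.7]
ft_force: [0.3, -0.2, -0.2]
finger_gap: 50.2
grip_force: 0.0
```

```bash
python3 -c "
from h import *
print(togo((468,367.2,15.3),(180,0,88.0)))"
```

```text
(array([ 0.1, -0.1, -0.3]), array([  2.7,  -3.5, 107.3]))
```

Scaled: 106.5 mm / 800 = 0.1331, 98 mm / 800 = 0.1225, -0.3 degrees / 180 = -0.0017.

steer_hand(segments=[{"rotvec": [0, 0, -0.0017], "xyz": [0.0034, -0.0038, 0.0375], "aperture": 50}, {"rotvec": [0, 0, -0.0017], "xyz": [0.0034, -0.0038, 0.0875], "aperture": 50}, {"rotvec": [0, 0, -0.0017], "xyz": [0.0034, -0.0038, 0.1225], "aperture": 50}, {"rotvec": [0, 0, -0.0017], "xyz": [0.0034, -0.0038, 0.1331], "aperture": 50}, {"rotvec": [0, 0, -0.0017], "xyz": [0.0034, -0.0038, 0.1331], "aperture": 50}, {"rotvec": [0, 0, -0.0017], "xyz": [0.0034, -0.0038, 0.1331], "aperture": 50}], grip_force=115)

```text
time: 30.92
tool_pos: [468.5, 368.3, 16.7]
tcp_rot: [179.8, -0.1, 88.1]
ft_force: [0.6, 0.1, 0.4]
finger_gap: 49.8
grip_force: 0.0
```

steer_hand(segments=[{"aperture": 8}, {"aperture": 8}, {"aperture": 8}, {"aperture": 8}, {"aperture": 8}])

```text
time: 31.55
tool_pos: [467.5, 367.8, 15.5]
tcp_rot: [179.9, -0.0, 88.1]
ft_force: [-1.6, -0.3, 6.1]
finger_gap: 11.4
grip_force: 112.9
```

steer_hand(segments=[{"xyz": [0, 0, -0.0125], "aperture": 8}, {"xyz": [0, 0, -0.0563], "aperture": 8}, {"xyz": [0, 0, -0.1125], "aperture": 8}, {"xyz": [0, 0, -0.175], "aperture": 8}, {"xyz": [0, 0, -0.2375], "aperture": 8}, {"xyz": [0, 0, -0.285], "aperture": 8}, {"xyz": [0, 0, -0.285], "aperture": 8}, {"xyz": [0, 0, -0.285], "aperture": 8}])

```text
time: 32.55
tool_pos: [466.3, 367.1, 241.0]
tcp_rot: [-179.9, 0.1, 88.1]
ft_force: [0.2, -0.0, -2.1]
finger_gap: 11.5
grip_force: 112.8
```

```bash
python3 -c "
from h import *
print(togo((511,-392,245),(180,0,88.0)))"
```

```text
(array([-0.1,  0.1,  0.1]), array([-757.1,   70.2,   -3.3]))
```

Scaled: -370 mm / 800 = -0.4625, -320 mm / 800 = -0.4.

steer_hand(segments=[{"xyz": [-0.0313, 0.0025, 0], "aperture": 8}, {"xyz": [-0.0875, 0.0075, 0], "aperture": 8}, {"xyz": [-0.15, 0.0138, 0], "aperture": 8}, {"xyz": [-0.2125, 0.02, 0], "aperture": 8}, {"xyz": [-0.275, 0.025, 0], "aperture": 8}, {"xyz": [-0.3375, 0.0313, 0], "aperture": 8}, {"xyz": [-0.4, 0.0375, 0], "aperture": 8}, {"xyz": [-0.4625, 0.0425, 0], "aperture": 8}])

```text
time: 33.55
tool_pos: [487.0, -5.0, 239.7]
tcp_rot: [-179.8, -0.0, 88.1]
ft_force: [0.4, -0.3, -2.6]
finger_gap: 11.7
grip_force: 112.7
```

steer_hand(segments=[{"xyz": [-0.0625, 0.005, 0], "aperture": 8}, {"xyz": [-0.125, 0.0113, 0], "aperture": 8}, {"xyz": [-0.1875, 0.0175, 0], "aperture": 8}, {"xyz": [-0.25, 0.0225, 0], "aperture": 8}, {"xyz": [-0.3125, 0.0288, 0], "aperture": 8}, {"xyz": [-0.375, 0.035, 0], "aperture": 8}, {"xyz": [-0.4375, 0.04, 0], "aperture": 8}, {"xyz": [-0.4838, 0.045, 0], "aperture": 8}])

```text
time: 34.55
tool_pos: [510.0, -392.8, 238.8]
tcp_rot: [-179.8, -0.2, 88.0]
ft_force: [-0.9, 0.9, -2.0]
finger_gap: 12.0
grip_force: 112.7
```

steer_hand(segments=[{"aperture": 8}, {"xyz": [0, 0, 0.0625], "aperture": 8}, {"xyz": [0, 0, 0.125], "aperture": 8}, {"xyz": [0, 0, 0.175], "aperture": 8}, {"xyz": [0, 0, 0.2], "aperture": 8}, {"xyz": [0, 0, 0.2], "aperture": 8}, {"xyz": [0, 0, 0.2], "aperture": 8}])

```text
time: 35.42
tool_pos: [512.5, -392.2, 84.4]
tcp_rot: [179.9, 0.1, 88.1]
ft_force: [0.7, 0.8, -0.9]
finger_gap: 11.7
grip_force: 112.8
```

```bash
python3 -c "
from h import *
print(togo((510.9,-351.6,81),(180,0,88.0)))"
```

```text
(array([0.1, 0.1, 0.1]), array([40.5, -2.9,  3.3]))
```

Scaled: 40.5 mm / 800 = 0.0506, 37 mm / 800 = 0.0463.

steer_hand(segments=[{"xyz": [0, -0.0038, 0.0038], "aperture": 8}, {"xyz": [0.015, -0.0038, 0.0038], "aperture": 8}, {"xyz": [0.0313, -0.0038, 0.0038], "aperture": 8}, {"xyz": [0.0463, -0.0038, 0.0038], "aperture": 8}, {"xyz": [0.0506, -0.0038, 0.0038], "aperture": 8}, {"xyz": [0.0506, -0.0038, 0.0038], "aperture": 8}, {"xyz": [0.0506, -0.0038, 0.0038], "aperture": 8}, {"xyz": [0.0506, -0.0038, 0.0038], "aperture": 8}])

```text
time: 36.42
tool_pos: [509.7, -351.3, 79.3]
tcp_rot: [180.0, 0.0, 88.0]
ft_force: [0.4, -0.5, -2.6]
finger_gap: 11.6
grip_force: 112.8
```

```bash
python3 - <<'E'
from h import *
print(togo((510.9,-351.6,56),(180,0,88.0)))
s=snap("side"); crop(s,300,180,130,95,6,"seat")
E
```

```text
(array([0., 0., 0.]), array([-0.2,  1.2, 23.3]))
```

View pics/seat.png

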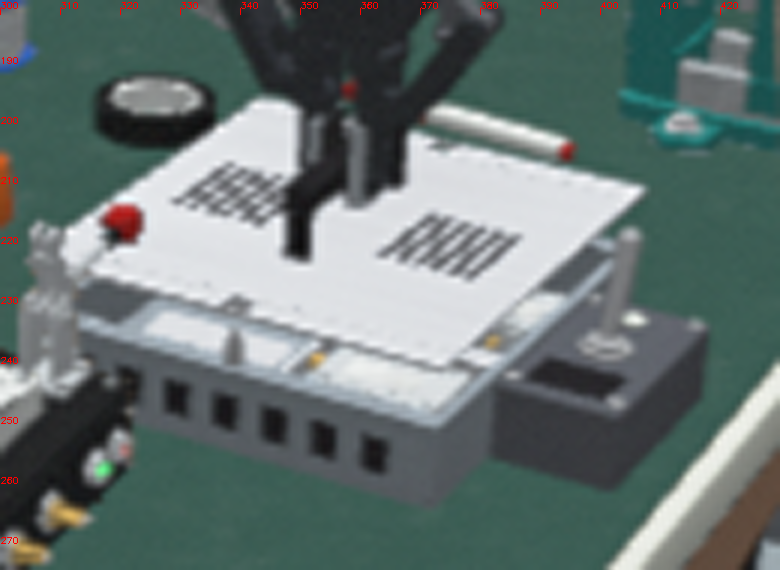

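Cover hovers over the pins with the corner at (645,190), as it was on lifting, and the lever is still off. Now lowering.

Scaled: 15 mm / 800 = 0.0188, 12 mm / 800 = 0.015.

steer_hand(segments=[{"xyz": [0, 0.0013, 0.005], "aperture": 8}, {"xyz": [0, 0.0013, 0.01], "aperture": 8}, {"xyz": [0, 0.0013, 0.015], "aperture": 8}, {"xyz": [0, 0.0013, 0.0188], "aperture": 8}, {"xyz": [0, 0.0013, 0.0188], "aperture": 8}])

```text
time: 37.1
tool_pos: [510.5, -350.8, 63.8]
tcp_rot: [-180.0, -0.0, 88.1]
ft_force: [-1.3, -0.3, -1.8]
finger_gap: 11.5
grip_force: 112.8
```

steer_hand(segments=[{"xyz": [0, 0, 0.0025], "aperture": 8}, {"xyz": [0, 0, 0.005], "aperture": 8}, {"xyz": [0, 0, 0.0075], "aperture": 8}, {"xyz": [0, 0, 0.0088], "aperture": 8}, {"xyz": [0, 0, 0.0088], "aperture": 8}, {"xyz": [0, 0, 0.0088], "aperture": 8}])

```text
time: 37.85
tool_pos: [510.8, -351.0, 57.4]
tcp_rot: [180.0, 0.0, 88.1]
ft_force: [-0.0, 0.2, -2.4]
finger_gap: 11.5
grip_force: 112.8
```

Scaled: 2.5 mm / 800 = 0.0031, 2 mm / 800 = 0.0025.

steer_hand(segments=[{"xyz": [0, 0, 0.0013], "aperture": 8}, {"xyz": [0, 0, 0.0025], "aperture": 8}, {"xyz": [0, 0, 0.0031], "aperture": 8}, {"xyz": [0, 0, 0.0031], "aperture": 8}, {"xyz": [0, 0, 0.0031], "aperture": 8}])

```text
time: 38.48
tool_pos: [510.8, -351.0, 55.5]
tcp_rot: [180.0, 0.0, 88.1]
ft_force: [-3.5, 2.1, 6.1]
finger_gap: 11.6
grip_force: 114.1
```

steer_hand(segments=[{"aperture": 40}, {"aperture": 50}, {"aperture": 50}, {"xyz": [0, 0, -0.0375], "aperture": 50}, {"xyz": [0, 0, -0.1125], "aperture": 50}, {"xyz": [-0.0375, -0.075, -0.125], "aperture": 50}, {"xyz": [0, -0.1438, -0.125], "aperture": 0}, {"xyz": [0.0625, -0.1575, -0.125], "aperture": 0}])

```text
time: 39.48
tool_pos: [384.0, -297.5, 154.8]
tcp_rot: [-180.0, 0.0, 87.8]
ft_force: [0.6, 0.5, 0.3]
finger_gap: 14.2
grip_force: 0.0
```

steer_hand(segments=[{"xyz": [0.0125, 0, 0], "aperture": 0}, {"xyz": [0.0125, 0, 0], "aperture": 0}, {"xyz": [0.0125, 0, 0], "aperture": 0}])

```text
time: 39.85
tool_pos: [387.5, -287.7, 155.3]
tcp_rot: [180.0, 0.1, 88.1]
ft_force: [1.1, -0.2, 0.4]
finger_gap: 0.0
grip_force: 0.0
```

```bash
python3 -c "
from h import *
print(togo((386,-348.3,65),(180,0,88.0)))"
```

```text
(array([0. , 0.1, 0.1]), array([-60.5,   0.5,  90.3]))
```

Scaled: -125 mm / 800 = -0.1563, -105 mm / 800 = -0.1313.

steer_hand(segments=[{"xyz": [-0.0625, -0.0013, 0], "aperture": 0}, {"xyz": [-0.1313, -0.0013, 0], "aperture": 0}, {"xyz": [-0.1563, -0.0013, 0], "aperture": 0}, {"xyz": [-0.1563, -0.0013, 0.0563], "aperture": 0}, {"xyz": [-0.1563, -0.0013, 0.1125], "aperture": 0}, {"xyz": [-0.1563, -0.0013, 0.1125], "aperture": 0}])

```text
time: 40.6
tool_pos: [379.3, -409.5, 60.3]
tcp_rot: [-179.7, -0.4, 88.0]
ft_force: [-0.0, 0.4, 0.2]
finger_gap: -0.1
grip_force: 0.0
```

```bash
python3 - <<'E'
from h import *
o=cv2.imread("pics/side0.png").astype(int); s=snap("side"); d=abs(o-s["pixels"]).max(2)
print("cover diff",d[203:250,312:395].mean().round(2),(d[203:250,312:395]>40).sum())
ys,xs=np.nonzero(d[200:262,312:398]>40); print(list(zip(xs[:30]+312,ys[:30]+200)))
print(togo((386,-354,65),(180,0,88)))
E
```

```text
cover diff 5.96 36
[(np.int64(341), np.int64(205)), (np.int64(338), np.int64(207)), (np.int64(367), np.int64(211)), (np.int64(367), np.int64(212)), (np.int64(374), np.int64(213)), (np.int64(328), np.int64(214)), (np.int64(340), np.int64(216)), (np.int64(341), np.int64(216)), (np.int64(333), np.int64(217)), (np.int64(336), np.int64(217)), (np.int64(343), np.int64(217)), (np.int64(341), np.int64(219)), (np.int64(342), np.int64(219)), (np.int64(344), np.int64(219)), (np.int64(336), np.int64(220)), (np.int64(337), np.int64(220)), (np.int64(339), np.int64(220)), (np.int64(332), np.int64(221)), (np.int64(334), np.int64(221)), (np.int64(340), np.int64(222)), (np.int64(371), np.int64(224)), (np.int64(397), np.int64(224)), (np.int64(351), np.int64(225)), (np.int64(397), np.int64(225)), (np.int64(351), np.int64(226)), (np.int64(373), np.int64(226)), (np.int64(397), np.int64(226)), (np.int64(379), np.int64(227)), (np.int64(367), np.int64(228)), (np.int64(375), np.int64(228))]
(array([-0.2, -0.2,  0.1]), array([57.2,  3.3, -1.6]))
```

The cover is back to within a fraction of a pixel of its original place. Now the switch goes on.

Scaled: 56 mm / 800 = 0.07, 54 mm / 800 = 0.0675.

steer_hand(segments=[{"xyz": [0.015, 0.0013, 0], "aperture": 0}, {"xyz": [0.03, 0.0013, 0], "aperture": 0}, {"xyz": [0.045, 0.0013, 0], "aperture": 0}, {"xyz": [0.0575, 0.0013, 0], "aperture": 0}, {"xyz": [0.0675, 0.0013, 0], "aperture": 0}, {"xyz": [0.07, 0.0013, 0], "aperture": 0}, {"xyz": [0.07, 0.0013, 0], "aperture": 0}])

```text
time: 41.52
tool_pos: [384.4, -355.4, 64.6]
tcp_rot: [-180.0, -0.0, 88.1]
ft_force: [0.1, -0.6, 0.7]
finger_gap: 0.2
grip_force: 0.0
```

steer_hand(segments=[{"xyz": [-0.0313, 0, 0], "aperture": 0}, {"xyz": [-0.0625, 0, 0], "aperture": 0}, {"xyz": [-0.0688, 0, -0.0563], "aperture": 0}, {"xyz": [-0.075, -0.0125, -0.125], "aperture": 0}, {"xyz": [-0.15, -0.025, -0.1375], "aperture": 0}, {"xyz": [-0.2125, -0.025, -0.1375], "aperture": 0}, {"xyz": [-0.2125, -0.025, -0.1375], "aperture": 0}, {"xyz": [-0.2125, -0.025, -0.1375], "aperture": 0}])

```text
time: 42.52
tool_pos: [358.5, -524.6, 173.9]
tcp_rot: [-180.0, -0.1, 88.0]
ft_force: [0.1, -0.2, 0.8]
finger_gap: 0.1
grip_force: 0.0
```

```bash
python3 - <<'E'
from h import *
o=cv2.imread("pics/side0.png").astype(int); s=snap("side"); d=abs(o-s["pixels"]).max(2)
print("cover",d[203:250,312:395].mean().round(2),"switch",d[212:262,392:418].mean().round(2),(d[212:262,392:418]>40).sum())
o=cv2.imread("pics/top0.png").astype(int); t=snap("top"); d=abs(o-t["pixels"]).max(2)
print("top cover",d[210:287,378:459].mean().round(2),(d[210:287,378:459]>40).sum(),"sw",(d[290:308,400:436]>40).sum())
E
```

```text
cover 4.19 switch 1.92 0
top cover 3.73 0 sw 0
```

```bash
python3 -c "
from bench import r
print(r.hand_in())"
```

```text
the job is handed in; nothing more can be done
None
```

The job is handed in, but no verdict was returned: both modules lie flat in the box, the cover is seated, the switch is on, and the arm is clear; the bay0 module ended about 15 mm off centre, within tolerance.

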